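Check the paint inside a tin cabinet's drop-down door

ROBOT

A 7-joint arm with a two-finger parallel gripper is mounted at the origin on the work surface. World frame = base frame: x ahead of the robot, y to its left, z up, the work surface at z = 0. Lengths are in m, angles in rad, forces in N, time in s.
With the tool pointing down it reaches from about 0.4 to 0.85 m from the base axis. Payload 4.5 kg.
Tool frame: the origin (TCP) lies at the very end of the fingers, on their centre line; the grasp point (between the pads) lies 19 mm behind it (r.pinch_z is the distance from the TCP to the grasp point, in m); z points along the fingers, y is the line along which they close (so a half turn about z gives the same grasp; the last joint's range is limited). The gripper opens to 88 mm and grips with 3 to 60 N. Pads are 18 mm wide; open, the fingers measure 123 mm over their backs; the gripper's body (75 mm by 187 mm) begins 45 mm behind the grasp point.
Start: joints at [-1.132, 0.689, -0.195, 1.565, 0.157, 0.902, -0.215], TCP at [0.246, 0.575, 0.215] pointing down, gripper open.
Joint ranges: [-3.01, 3.01], [-0.46, 2.08], [-1.47, 1.51], [0.13, 2.56], [-1, 4.14], [0.04, 2.09], [-2.66, 2.66]. Speed limits (rad/s): [2.57, 2.57, 3.14, 3.14, 3.14, 3.14, 3.14].

INTERFACE

Orientations are given as a unit quaternion [x, y, z, w].
In Python, from plant import r, cams gives the robot as it stands.
- The arm moves only by the shell command python3 -m pendant 'ROWS' [FORCE]. ROWS is JSON, a list of rows, each a list of 3 entries, a list of its own where there are three numbers: the closure, from -1 (fully open) to 1 (shut), then the shift along the tool's x, y, z in mm, then the turn, a rotation vector about the tool's x, y, z in degrees. A call has 1 to 8 rows; each row shifts and turns the commanded pose from where the row before left it, along the tool's axes as they then stand; what a row does not reach is not made up. A row lasts 1/8 s, in which the tool goes at most 62.5 mm and 10.7 degrees, less where a joint would pass 70% of its speed; a pose out of reach is approached as far as the arm can. A call with a gripper value outside its range is refused whole. The fingers move at their own pace and stop on an object; FORCE is the grip in N (left out, the last holds). Time passes only in rows, so rows that do not move let the fingers close. It gives the time, the measured TCP pose, the force, the opening and the grip force at its end, in the units of the state.
- r.get_state(): the state, without advancing time (a new reading comes with each control period).
- cams.snapshot(name): name is "side" or "top"; returns a dict with "img" (400x640x3 uint8, red, green, blue), "camera_matrix" (3x3 intrinsics, pixels), "camera_from_world" (4x4, takes a point from world to camera coordinates). Camera axes: x right, y up, looking along -z (the intrinsics and any distortion apply to the point x, -y, -z); pixel columns grow to the right and rows downward; lengths in m; the calibration is good to about 2 mm. A picture is of the moment at which its call begins. There is no depth.
- r.finish_job(): hands the job in; it is judged then, once.
The state is a dict: "clock": time; "q": joint angles; "qd": joint speeds; "joint_torque": joint torques, N m; "tool_pos": TCP position; "eef_rot": TCP orientation; "contact_force": force on the tool from outside, world axes, zero at the start; "moment": the same for the moment, N m; "opening": opening from 0.0 (shut) to 1.0 (fully open); "finger_force": force on a finger pad.
Only numpy, scipy, OpenCV 4.12 (cv2) and the standard library are available. Lean on these libraries where they do the work, as an engineer would, in place of code of your own. Each camera call takes 0.05 s, during which the arm holds its last target. There are 200 camera calls.

TASK

Pull the green tin cabinet's bottom-hinged door all the way down until it lies level, then take the orange paint gauge out of its black stand and hold it upright with its brass tip on the yellow spot on the inside of the door, pressing lightly so that the spring tip goes only part-way in. Finish while still holding the gauge there, steady; do not put it down or let go. Leave the loose hardware lying around where it is.

Things in the scene. Friction and masses are not known exactly. Their poses are not given: they have to be found in the camera images.
- cabinet: Small green tin cabinet fixed to the table: 140 deep (x) x 240 wide (y) x 235 high. Origin: centre of its underside; z up; its open front, closed by the door, is the plane x = -70 mm and faces its -x. The lowest 70 mm is a solid plinth; above it an open compartment.
- flap (a joint): Green door's angle about its bottom edge, rad: 0 = shut, upright; grows as its top comes out and down to the cabinet's -x; 1.571 = fully down, level, at its stop. Unlocked, starts at 0 to 0.2. Stiff hinge (0.36 N m friction): stays where it is left; takes 3 to 5 N at the handle. 236 wide, 165 high from the hinge, 8 thick, 0.35 kg; inner face in the cabinet's front plane when shut.
- flap_hinge (a point): Hinge line at mid-width, 70 mm above the table, in the plane of the door's inner face (which lies 70 mm above the table when down). Turns with the door: z from the hinge up the door (vertical when shut, level and away from the cabinet when down), y along the hinge, x into the cabinet when shut (up when down).
- handle (a point): Middle of the door's steel bar handle: level bar 10 in diameter, 120 long between its end posts, 150 mm up the door from the hinge, axis 42 mm out from the outer face (37 mm clear between bar and door, open from above when shut). Same axes as flap_hinge. Hangs under the door, clear of the table, when down.
- spot (a point): Centre of the yellow painted spot, 32 mm in diameter, flush on the door's inner face, 100 mm from the hinge and 35 mm from mid-width towards +y. Hidden while the door is shut, on top when it is down. Same axes as flap_hinge.
- gauge: Pen-like paint gauge, 0.13 kg, standing in its stand. Origin: centre of the barrel's lower end; z up its length. Round aluminium barrel 18 in diameter from 0 to 50 mm; orange square grip 24 x 24 (sides along x and y) from 50 to 105 mm; below the barrel a brass spring tip 8 in diameter sticks out 14 mm.
- gauge_tip (a point): The lower end of the gauge's brass spring tip, on its axis (14 mm below the gauge's origin when not pressed).
- plunger (a joint): How far the brass tip is pushed into the gauge, m: 0 = free, 0.013 = bottomed. Spring: 1 N at the start of travel plus 0.4 N per mm.
- gauge_stand: Black block fixed to the table, 80 x 80 x 75 high, with an upright 22 mm hole through its middle. Origin: centre of the underside. The gauge's barrel and tip hang in the hole, the orange grip rests on top, so the grip spans heights 75 to 130 mm.
- padlock: Chrome shackle padlock lying flat, about 80 x 52 x 22; loose bystander. Origin on the table under it.
- hinge_a: Galvanized butt hinge lying open, 65 x 76 x 10; loose bystander.
- hinge_b: The second, equal butt hinge; loose bystander.
- latch: Zinc gate latch (plate with a barrel bolt) lying flat, 45 x 120 x 40 high; loose bystander.
- escutcheon: Squat round bronze keyhole escutcheon, 52 in diameter, 12 high; loose bystander.
- screw_tin: Round red tin, 60 in diameter, 60 high; loose bystander.
There are look-alikes about, which are no part of the job. What is meant by the gauge_stand is not purple, and is the smaller of those in its own colour.

How it is judged:
On the way, in this order (a step that is already met when the one before it is completed fails the run):
1. the door is fully down (within 5 degrees of level) (value of joint flap above 1.48 rad), for 0.2 s.
2. the gauge is in the fingers, lifted clear of its stand (height (world z) of gauge above 0.085 m and contact force between the fingers and gauge above 0.5 N and contact force between gauge and gauge_stand below 0.1 N), for 0.2 s.
At the end, for the whole second after the job is handed in: Door within 5 degrees of level; the gripped gauge at rest, upright within 7 degrees, tip within 12 mm of the spot's centre, spring tip in by 1.5 to 11.5 mm, pressing on the door with 0.8 to 7 N, clear of the stand; loose hardware within 30 mm of where it was (value of joint flap above 1.48 rad and distance between gauge_tip and spot below 0.012 m and angle between gauge's own z axis and vertical below 0.12 rad and value of joint plunger between 0.0015 and 0.0115 m and contact force between gauge and cabinet between 0.8 and 7 N and contact force between the fingers and gauge above 0.5 N and contact force between gauge and gauge_stand below 0.1 N and linear speed of gauge below 0.02 m/s and distance of each of padlock, hinge_a, hinge_b, latch, escutcheon, screw_tin from where it was at the start of the episode below 0.03 m); the arm keeps its last pose, push and grip.
It fails at once if a piece of loose hardware was shifted by more than 30 mm (distance of any of padlock, hinge_a, hinge_b, latch, escutcheon, screw_tin from where it was at the start of the episode above 0.03 m).
It also fails if it takes over 67 s, if anything falls off the work surface, if the arm or the gripper's body presses on something with over 40 N, if the wrist force passes 120 N, or if a joint passes its speed limit or range.

## Working session

There is one attempt and no reset: what is moved stays moved. The work goes in short steps, Python scripts to look and compute and a shell command to move; the robot and the scene stay as the last step left them, time stands still between calls to the robot, and variables do not carry over. Pictures are saved under pics/ and viewed, at most 10 in all, crops included, and the job is handed in when it is done.

```bash
mkdir -p pics; ls
python3 - <<'E'
from plant import r,cams
import cv2
for n in("side","top"):
    s=cams.snapshot(n); cv2.imwrite(f"pics/{n}0.png",s["img"][:,:,::-1]); print(n,s["camera_matrix"].round(1).tolist(),s["camera_from_world"].round(4).tolist(),[k for k in s])
print(r.get_state())
E
```

```text
pics
side [[495.8, 0.0, 318.7], [0.0, 495.8, 203.4], [0.0, 0.0, 1.0]] [[0.657, -0.7537, -0.0177, -0.3024], [0.5784, 0.4889, 0.653, -0.4039], [-0.4836, -0.4392, 0.7571, -1.3691], [0.0, 0.0, 0.0, 1.0]] ['img', 'camera_matrix', 'camera_from_world']
top [[450.3, 0.0, 328.1], [0.0, 450.3, 199.3], [0.0, 0.0, 1.0]] [[0.0256, -0.9996, -0.0151, 0.035], [0.9988, 0.025, 0.0421, -0.4966], [-0.0417, -0.0162, 0.999, -1.3488], [0.0, 0.0, 0.0, 1.0]] ['img', 'camera_matrix', 'camera_from_world']
{'clock': 0.1, 'q': array([-1.13218179,  0.68985769, -0.19449718,  1.56622761,  0.15728291,
        0.90252494, -0.21512365]), 'qd': array([ 0.000298  , -0.0035695 , -0.00109902, -0.00192395, -0.00046037,
        0.00078031, -0.00240844]), 'joint_torque': array([-2.89260723e-03, -5.28501284e+01, -1.27115171e+00, -1.53838581e+01,
       -5.24949236e-02,  2.02450596e-03,  4.01677437e-05]), 'tool_pos': array([0.24596906, 0.57390614, 0.21471948]), 'eef_rot': array([ 2.01016778e-01,  9.79587459e-01, -8.08928410e-04, -1.00707137e-04]), 'contact_force': array([ 0.38834758, -0.08479124,  0.20538729]), 'moment': array([-0.00204329, -0.02589846,  0.01679099]), 'finger_force': 0.0, 'opening': 0.9992176004496783}
```

View pics/top0.png

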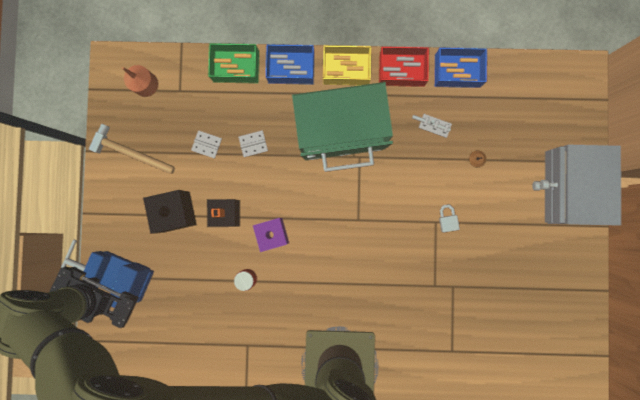

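View pics/side0.png

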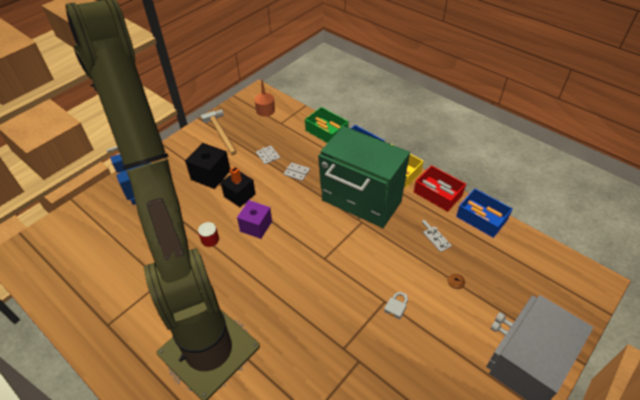

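Top view: cabinet at about (343,120), handle bar from (324,168) to (372,163), gauge in the small black stand at about (218,213). Next I'll zoom in.

Run:
```python
import cv2
a=cv2.imread("pics/top0.png")[75:235,195:400]; a=cv2.resize(a,None,fx=3.7,fy=3.7,interpolation=cv2.INTER_CUBIC); cv2.imwrite("pics/c1.png",a)
a=cv2.imread("pics/side0.png")[120:235,210:420]; a=cv2.resize(a,None,fx=3.7,fy=3.7,interpolation=cv2.INTER_CUBIC); cv2.imwrite("pics/c2.png",a)
```

```text
(no output)
```

View pics/c1.png

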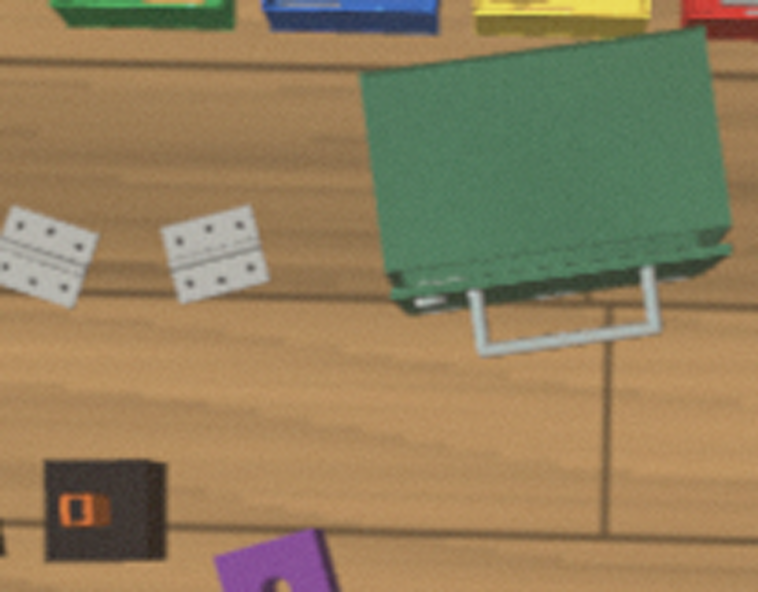

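View pics/c2.png

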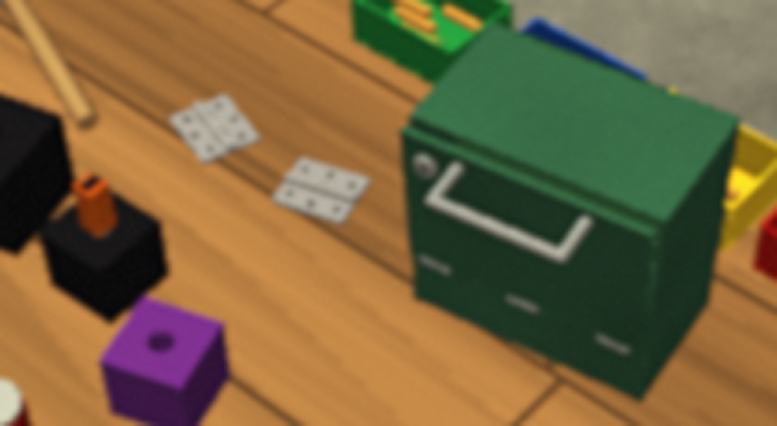

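```bash
cat > h.py <<'E'
import numpy as np, json
from plant import r,cams
from scipy.optimize import least_squares
from scipy.spatial.transform import Rotation as R
C={}
for n in("side","top"):
    s=cams.snapshot(n); C[n]=(s["camera_matrix"],s["camera_from_world"],s["img"])
def proj(n,P):
    K,T,_=C[n]; p=np.atleast_2d(P)@T[:3,:3].T+T[:3,3]; p=p*[1,-1,-1]; q=p@K.T; return q[:,:2]/q[:,2:]
def back(n,uv,z):
    K,T,_=C[n]; d=np.linalg.solve(K,[uv[0],uv[1],1])*[1,-1,-1]; d=T[:3,:3].T@d; o=-T[:3,:3].T@T[:3,3]; return o+d*(z-o[2])/d[2]
def tri(a,b): # side, top
    return least_squares(lambda P:np.r_[proj("side",P)[0]-a,proj("top",P)[0]-b],[.5,0,.1])
def cab(p,L): # cabinet coords->world
    c,s=np.cos(p[2]),np.sin(p[2]); L=np.atleast_2d(L); return np.c_[p[0]+c*L[:,0]-s*L[:,1],p[1]+s*L[:,0]+c*L[:,1],L[:,2]]
def door(p,f,L): # door frame (x,y,z) -> world
    L=np.atleast_2d(L); c,s=np.cos(f),np.sin(f)
    return cab(p,np.c_[-.07+L[:,0]*c-L[:,2]*s,L[:,1],.07+L[:,0]*s+L[:,2]*c])
E
python3 - <<'E'
from h import *
t=lambda u,v:(u/3.7+195,v/3.7+75)
s=lambda u,v:(u/3.7+210,v/3.7+120)
top=[t(361,73),t(704,28),t(483,350),t(655,327)]
side=[s(493,20),s(738,120),s(431,200),s(563,258)]
for a,b in zip(side,top): k=tri(a,b); print(k.x.round(4),k.fun.round(1))
box=[[.07,.12,.235],[.07,-.12,.235]]; bar=[[-.05,.06,.15],[-.05,-.06,.15]]
def P(p): return np.r_[cab(p,box),door(p,p[3],bar)]
k=least_squares(lambda p:np.r_[(proj("side",P(p))-side).ravel(),(proj("top",P(p))-top).ravel()],[.7,0,.1,.1])
print(k.x.round(4),k.fun.round(1)); p=k.x
print("handle",door(p,p[3],[-.05,0,.15]),"spot down",door(p,np.pi/2,[0,.035,.1]))
print("stand",[back("top",t(*c),.075).round(4).tolist() for c in[(45,461),(148,461),(148,560),(45,560)]])
print("gauge",[back("top",t(*c),.13).round(4).tolist() for c in[(61,494),(92,494),(92,526),(61,526)]],back("side",s(91,184),.13))
E
```

```text
[0.7498 0.1409 0.2378] [-0.  0.  0. -0.]
[ 0.787  -0.0938  0.2332] [ 0.3 -0.1 -0.2  0.1]
[0.5629 0.0528 0.2166] [ 0.1 -0.  -0.1  0.1]
[ 0.5827 -0.0669  0.2141] [-0.3  0.   0.2 -0.2]
[0.6995 0.0128 0.1543 0.0588] [-0.3  0.4  0.7 -0.3  0.2 -0.  -0.7 -0.5 -0.4  0.1  0.4 -0.1  0.1 -0.
  0.   0.2]
handle [[ 0.57228659 -0.00696206  0.21680118]] spot down [[0.52612911 0.02127903 0.07      ]]
stand [[0.4832, 0.3956, 0.075], [0.4852, 0.3149, 0.075], [0.4082, 0.3123, 0.075], [0.4061, 0.3927, 0.075]]
gauge [[0.457, 0.3669, 0.13], [0.4576, 0.3437, 0.13], [0.4337, 0.3429, 0.13], [0.4331, 0.3661, 0.13]] [0.44560935 0.35357512 0.13      ]
```

```bash
cat >> h.py <<'E'
p0=np.array([.6995,.0128,.1543,.0588])
def goto(P):
    s=r.get_state(); M=R.from_quat(s["eef_rot"]).as_matrix()
    print("shift mm",(M.T@(np.asarray(P).ravel()-s["tool_pos"])*1000).round(1),"yaw y-axis",np.degrees(np.arctan2(M[1,1],M[0,1])).round(2),"z",M[:,2].round(3),"pos",s["tool_pos"].round(4),"F",s["contact_force"].round(2),"t",s["clock"])
E
python3 -m pendant '[[1,[0,0,-25],[0,0,-8]],[1,[0,0,-25],[0,0,-8]],[1,[0,0,-25],[0,0,-8]],[1,[0,0,-25],[0,0,-8]],[1,[0,0,0],[0,0,0]]]' 20
python3 -c "
from h import *
a=door(p0,p0[3],[-.0265,0,.15])[0]; print(a); a[2]=.30; goto(a)"
```

```text
clock: 0.82
tool_pos: [0.2464, 0.5755, 0.317]
eef_rot: [-0.076, 0.997, 0.002, 0.001]
contact_force: [0.2, 0.4, 0.2]
opening: 0.459
finger_force: 0.0
[ 0.59548154 -0.00337865  0.21818346]
shift mm [-258.5 -623.3   15.1] yaw y-axis 98.66 z [-0.    -0.001 -1.   ] pos [0.2462 0.5739 0.3145] F [-1.61 -0.24  0.1 ] t 0.925
```

```bash
python3 -m pendant '[[1,[-21,-52,0],[0,0,0]],[1,[-21,-52,0],[0,0,0]],[1,[-21,-52,0],[0,0,0]],[1,[-21,-52,0],[0,0,0]],[1,[-21,-52,0],[0,0,0]],[1,[-21,-52,0],[0,0,0]]]'
python3 -m pendant '[[1,[-21,-52,0],[0,0,0]],[1,[-21,-52,0],[0,0,0]],[1,[-21,-52,0],[0,0,0]],[1,[-21,-52,0],[0,0,0]],[1,[-21,-52,0],[0,0,0]],[1,[-21,-52,0],[0,0,0]],[1,[0,0,0],[0,0,0]],[1,[0,0,0],[0,0,0]]]'
python3 -c "
from h import *
import cv2
a=door(p0,p0[3],[-.0265,0,.15])[0]; a[2]=.20; goto(a)
cv2.imwrite('pics/c3.png',cv2.resize(C['side'][2][80:240,260:470,::-1],None,fx=3.7,fy=3.7))"
```

```text
clock: 1.68
tool_pos: [0.4186, 0.2831, 0.3141]
eef_rot: [-0.076, 0.997, -0.001, -0.001]
contact_force: [0.3, -0.2, 0.1]
opening: 0.002
finger_force: 0.0
clock: 2.68
tool_pos: [0.5897, -0.0029, 0.3141]
eef_rot: [-0.076, 0.997, 0.0, -0.001]
contact_force: [-1.2, 0.6, -0.3]
opening: 0.007
finger_force: 0.0
shift mm [ -5.5  -2.7 114.8] yaw y-axis 98.93 z [-0.001  0.001 -1.   ] pos [ 0.5898 -0.0017  0.3149] F [0.1  0.08 0.96] t 2.775
```

View pics/c3.png

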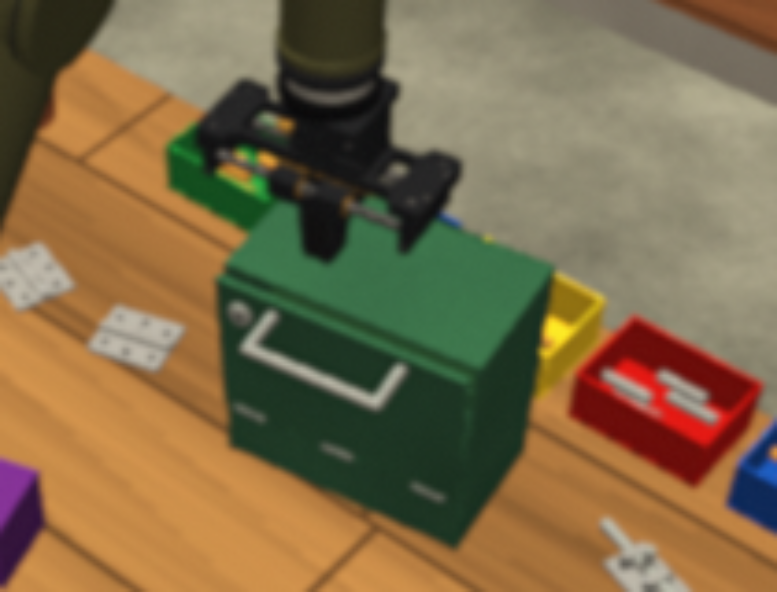

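The closed fingers hang above the handle gap, so I'll go down.

```bash
python3 -m pendant '[[1,[-5,-2,40],[0,0,0]],[1,[0,0,30],[0,0,0]],[1,[0,0,25],[0,0,0]],[1,[0,0,22],[0,0,0]],[1,[0,0,0],[0,0,0]],[1,[0,0,0],[0,0,0]]]'
python3 -c "
from h import *
for f in np.radians([10,20,30]): print(door(p0,f,[-.036,0,.15]))
a=door(p0,p0[3],[-.0265,0,.15])[0]; a[2]=.20; goto(a)"
```

```text
clock: 3.52
tool_pos: [0.5964, -0.0037, 0.1994]
eef_rot: [-0.077, 0.997, 0.0, 0.001]
contact_force: [0.0, 0.3, 0.9]
opening: 0.004
finger_force: 0.0
[[ 0.569562   -0.00741008  0.21146983]]
[[ 0.54621111 -0.01104199  0.19864117]]
[[ 0.52541618 -0.01427636  0.18190381]]
shift mm [ 1.   1.  -0.4] yaw y-axis 98.83 z [ 0.002  0.    -1.   ] pos [ 0.5967 -0.0042  0.1996] F [ 0.51 -0.57 -0.43] t 3.625
```

```bash
python3 -m pendant '[[1,[12,0,0],[0,0,0]],[1,[10,0,2],[0,0,0]],[1,[10,0,4],[0,0,0]],[1,[10,0,5],[0,0,0]],[1,[10,0,6],[0,0,0]],[1,[10,0,8],[0,0,0]],[1,[10,0,8],[0,0,0]],[1,[0,0,0],[0,0,0]]]'
python3 -c "
from h import *
import cv2
for f in np.radians([25,30,35,40]): print(door(p0,f,[-.05,0,.15]),door(p0,f,[0,0,.165]))
goto([0,0,0])
cv2.imwrite('pics/c4.png',cv2.resize(C['side'][2][80:240,260:470,::-1],None,fx=3.7,fy=3.7))"
```

```text
clock: 4.62
tool_pos: [0.5232, -0.016, 0.1644]
eef_rot: [-0.077, 0.997, 0.0, -0.001]
contact_force: [0.7, -0.2, 0.9]
opening: 0.002
finger_force: 0.0
[[ 0.52291504 -0.01466538  0.18481525]] [[ 0.56142809 -0.0086752   0.21954078]]
[[ 0.51343587 -0.01613973  0.17490381]] [[ 0.5488118  -0.01063749  0.21289419]]
[[ 0.50484635 -0.01747571  0.16419398]] [[ 0.53681592 -0.01250328  0.20516009]]
[[ 0.49721185 -0.01866316  0.15276729]] [[ 0.52553175 -0.01425838  0.19639733]]
shift mm [516.2  95.8 165.3] yaw y-axis 98.82 z [-0.  0. -1.] pos [ 0.5248 -0.0156  0.1651] F [0.32 0.62 0.35] t 4.725
```

View pics/c4.png

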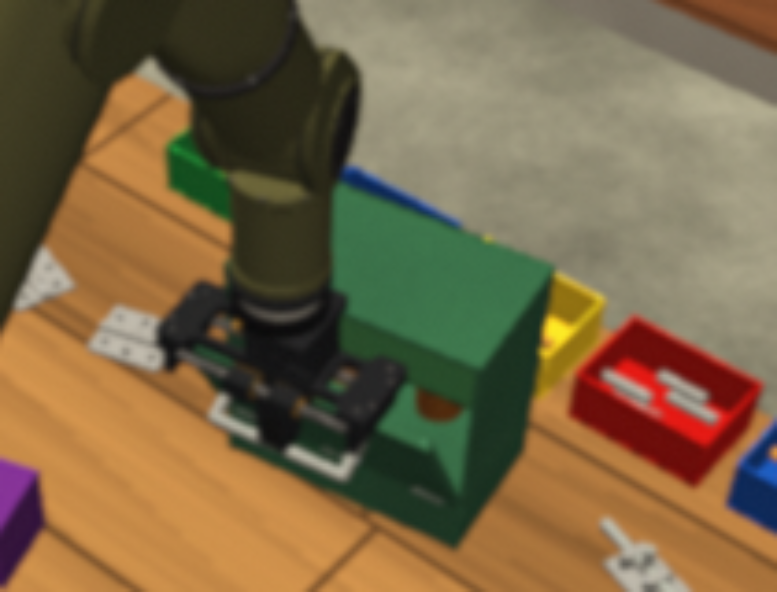

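Door is about 30° open. I'll lift out and move behind its top edge to push it from inside.

```bash
python3 -m pendant '[[1,[0,0,-50],[0,0,0]],[1,[0,0,-50],[0,0,0]],[1,[-35,0,0],[0,0,0]],[1,[-35,0,0],[0,0,0]],[1,[0,0,40],[0,0,0]],[1,[0,0,40],[0,0,0]],[1,[0,0,0],[0,0,0]],[1,[0,0,0],[0,0,0]]]'
python3 -c "
from h import *
h=door(p0,0,[0,0,0])[0]
for f,r_ in zip([35,45,55,65,75,85,91],[.13]*7):
  f=np.radians(f); a=cab(p0,[-.07-(r_*np.sin(f)-.009),0,.07+r_*np.cos(f)]); goto(a)"
```

```text
clock: 5.72
tool_pos: [0.5951, -0.0047, 0.1867]
eef_rot: [-0.077, 0.997, 0.0, 0.001]
contact_force: [-0.4, 0.3, 0.5]
opening: 0.002
finger_force: 0.0
shift mm [30.   1.4 10.7] yaw y-axis 98.8 z [ 0.004  0.    -1.   ] pos [ 0.5954 -0.0048  0.1873] F [ 0.49 -0.38  0.37] t 5.825
shift mm [47.5  1.4 25.2] yaw y-axis 98.8 z [ 0.004  0.    -1.   ] pos [ 0.5954 -0.0048  0.1873] F [ 0.49 -0.38  0.37] t 5.825
shift mm [62.1  1.4 42.5] yaw y-axis 98.8 z [ 0.004  0.    -1.   ] pos [ 0.5954 -0.0048  0.1873] F [ 0.49 -0.38  0.37] t 5.825
shift mm [73.5  1.3 62.1] yaw y-axis 98.8 z [ 0.004  0.    -1.   ] pos [ 0.5954 -0.0048  0.1873] F [ 0.49 -0.38  0.37] t 5.825
shift mm [81.3  1.3 83.4] yaw y-axis 98.8 z [ 0.004  0.    -1.   ] pos [ 0.5954 -0.0048  0.1873] F [ 0.49 -0.38  0.37] t 5.825
shift mm [ 85.3   1.3 105.7] yaw y-axis 98.8 z [ 0.004  0.    -1.   ] pos [ 0.5954 -0.0048  0.1873] F [ 0.49 -0.38  0.37] t 5.825
shift mm [ 85.9   1.3 119.3] yaw y-axis 98.8 z [ 0.004  0.    -1.   ] pos [ 0.5954 -0.0048  0.1873] F [ 0.49 -0.38  0.37] t 5.825
```

```bash
python3 -m pendant '[[1,[15,0,5],[0,0,0]],[1,[15,0,6],[0,0,0]],[1,[9,0,7],[0,0,0]],[1,[9,0,7],[0,0,0]],[1,[7,0,8],[0,0,0]],[1,[7,0,9],[0,0,0]],[1,[6,0,10],[0,0,0]],[1,[6,0,10],[0,0,0]]]'
python3 -m pendant '[[1,[4,0,10],[0,0,0]],[1,[4,0,11],[0,0,0]],[1,[2,0,11],[0,0,0]],[1,[2,0,11],[0,0,0]],[1,[0,0,7],[0,0,0]],[1,[0,0,4],[0,0,0]],[1,[0,0,2],[0,0,0]],[1,[0,0,0],[0,0,0]]]'
```

```text
clock: 6.82
tool_pos: [0.5203, -0.0164, 0.1225]
eef_rot: [-0.077, 0.997, 0.0, -0.0]
contact_force: [0.3, -0.0, 1.3]
opening: 0.005
finger_force: 0.4
clock: 7.82
tool_pos: [0.5093, -0.0181, 0.0675]
eef_rot: [-0.077, 0.997, 0.0, 0.0]
contact_force: [0.2, -0.6, 0.2]
opening: 0.003
finger_force: 0.0
```

```bash
python3 -m pendant '[[1,[0,0,2],[0,0,0]],[1,[0,0,2],[0,0,0]],[1,[0,0,0],[0,0,0]],[1,[0,0,0],[0,0,0]]]'
python3 -c "
from h import *
import cv2
goto([.5,0,.3])
cv2.imwrite('pics/c5.png',cv2.resize(C['side'][2][80:240,260:470,::-1],None,fx=3.7,fy=3.7))"
```

```text
clock: 8.32
tool_pos: [0.5091, -0.0182, 0.0634]
eef_rot: [-0.077, 0.997, 0.0, 0.0]
contact_force: [-0.4, 0.6, 0.1]
opening: 0.003
finger_force: 0.0
shift mm [   6.1   19.4 -236.6] yaw y-axis 98.8 z [ 0.  0. -1.] pos [ 0.5091 -0.0182  0.0634] F [-0.48 -0.95  0.32] t 8.425
```

View pics/c5.png

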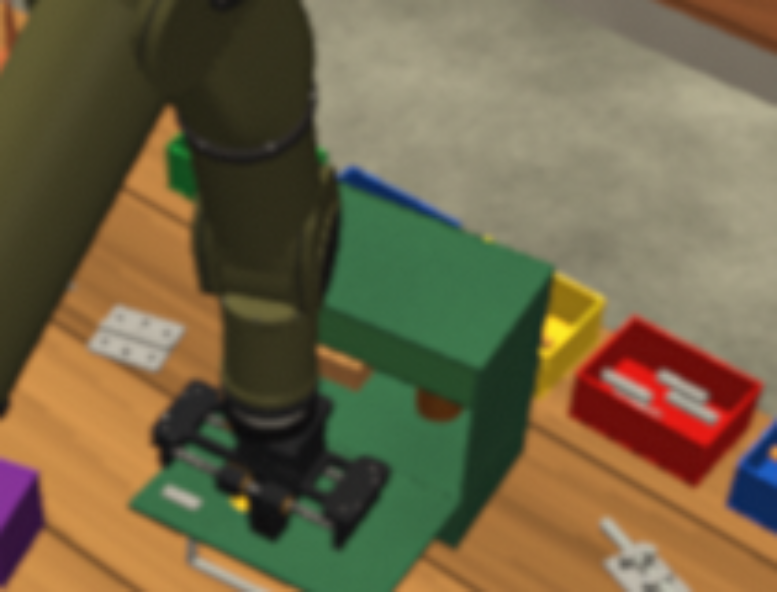

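```bash
python3 -m pendant '[[1,[0,0,2],[0,0,0]],[1,[0,0,0],[0,0,0]],[1,[0,0,0],[0,0,0]]]'
python3 -m pendant '[[1,[0,0,2],[0,0,0]],[1,[0,0,0],[0,0,0]],[1,[0,0,0],[0,0,0]]]'
```

```text
clock: 8.8
tool_pos: [0.509, -0.0182, 0.0613]
eef_rot: [-0.077, 0.997, 0.0, -0.0]
contact_force: [0.2, 0.8, 0.7]
opening: 0.009
finger_force: 0.0
clock: 9.18
tool_pos: [0.509, -0.0182, 0.0594]
eef_rot: [-0.077, 0.997, 0.0, -0.0]
contact_force: [0.0, 0.3, -0.5]
opening: 0.001
finger_force: 0.0
```

```bash
python3 -c "
from h import *
import cv2
im=np.ascontiguousarray(C['side'][2][...,::-1])
c=cv2.resize(im[150:250,280:400],None,fx=6.6,fy=6.0,interpolation=cv2.INTER_CUBIC)
def pt(P,col):
  for u,v in proj('side',P): cv2.circle(c,(int((u-280+.5)*6.6),int((v-150+.5)*6)),4,col,1)
pt(r.get_state()['tool_pos'],(0,0,255))
for f,col in((np.pi/2,(255,0,255)),(1.48,(255,255,0)),(1.3,(255,255,255))): pt(door(p0,f,[[0,.118,.165],[0,-.118,.165],[0,.035,.1],[-.05,.06,.15]]),col)
cv2.imwrite('pics/c6.png',c)
"
```

```text
(no output)
```

View pics/c6.png

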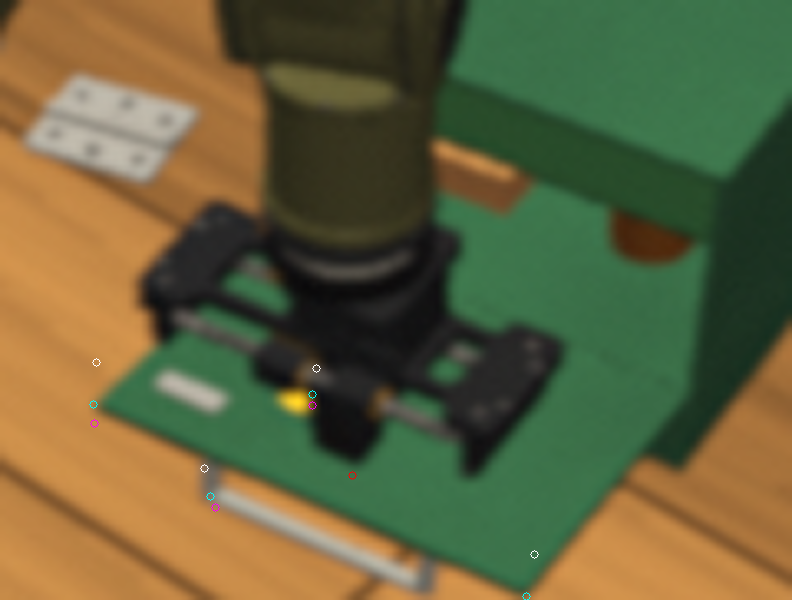

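```bash
python3 -c "
from h import *
print(proj('side',[[.5898,-.0017,.3149],[.5248,-.0156,.1651],[.509,-.0182,.0594],[.509,-.0182,.07]]), 'seen 347,149.7 / 335.7,201.6 / 332.3,226')
s=r.get_state();print(s['joint_torque'],s['contact_force'],s['moment'])"
python3 -m pendant '[[1,[0,0,2],[0,0,0]],[1,[0,0,2],[0,0,0]],[1,[0,0,0],[0,0,0]]]'
python3 -c "
from plant import r
s=r.get_state();print(s['joint_torque'],s['contact_force'],s['moment'])"
```

```text
[[347.01593857 153.66719672]
 [335.7367415  203.49338173]
 [332.87894162 228.70198114]
 [332.89252    226.62415421]] seen 347,149.7 / 335.7,201.6 / 332.3,226
[-3.77435659e-03 -4.82493818e+01 -8.24902821e-01 -5.96589223e+00
  1.28785443e-03  7.84864370e-02  1.51475871e-05] [ 2.85051957e-01 -1.28985295e-01 -3.88196564e-05] [ 0.01226566 -0.01296328  0.03665084]
clock: 9.75
tool_pos: [0.5089, -0.0182, 0.0552]
eef_rot: [-0.077, 0.997, 0.0, -0.0]
contact_force: [-0.2, 0.3, -0.0]
opening: 0.008
finger_force: 0.0
[-8.21972819e-03 -4.83342326e+01 -7.49275871e-01 -5.75550824e+00
  5.68831092e-03  7.14438641e-02 -4.16542607e-03] [-0.23600382  0.26631687 -0.04069199] [0.00343156 0.01925662 0.03936926]
```

```bash
python3 -m pendant '[[1,[0,0,-50],[0,0,0]],[1,[0,0,-60],[0,0,0]],[1,[0,40,-60],[0,0,0]],[1,[0,60,-30],[0,0,0]],[1,[0,60,0],[0,0,0]],[1,[0,60,0],[0,0,0]],[1,[0,0,0],[0,0,0]]]'
python3 -c "
from h import *
import cv2
O=[]
for n,(x0,y0,w,h) in dict(side=(280,140,120,120),top=(275,75,130,130)).items():
  im=np.ascontiguousarray(C[n][2][...,::-1]); k=390/w
  c=cv2.resize(im[y0:y0+h,x0:x0+w],(390,390),interpolation=cv2.INTER_CUBIC)
  for f,col in((np.pi/2,(255,0,255)),(1.40,(255,255,0))):
    for u,v in proj(n,np.r_[door(p0,f,[[0,.118,.165],[0,-.118,.165],[0,.035,.1],[-.05,.06,.15]]),cab(p0,[[-.07,.12,.235],[-.07,-.12,.235],[-.07,-.12,0]])]): cv2.circle(c,(int((u-x0+.5)*k),int((v-y0+.5)*k)),3,col,1)
  O.append(c)
  hsv=cv2.cvtColor(im,cv2.COLOR_BGR2HSV)
  m=cv2.inRange(hsv,(22,150,120),(34,255,255)); 
  N,_,st,ce=cv2.connectedComponentsWithStats(m)
  print(n,[(st[i,4],ce[i].round(1).tolist()) for i in range(1,N) if st[i,4]>15], proj(n,door(p0,np.pi/2,[0,.035,.1])))
cv2.imwrite('pics/c7.png',np.hstack(O))
goto([0,0,0])
"
```

```text
clock: 10.62
tool_pos: [0.4751, 0.1964, 0.2458]
eef_rot: [-0.082, 0.997, 0.002, 0.0]
contact_force: [0.0, -0.0, -0.3]
opening: 0.011
finger_force: 0.0
side [(np.int32(17), [322.6, 126.2]), (np.int32(330), [413.0, 168.8]), (np.int32(77), [326.9, 215.2])] [[326.8628417  217.08248584]]
top [(np.int32(16), [329.1, 46.2]), (np.int32(27), [346.4, 46.7]), (np.int32(1086), [348.5, 65.8]), (np.int32(64), [336.5, 187.0])] [[337.11725168 188.06304676]]
shift mm [ 499.9 -113.8  245.5] yaw y-axis 98.9 z [-0.    -0.001 -1.   ] pos [0.4764 0.1899 0.2452] F [-0.07 -0.12 -0.36] t 10.725
```

View pics/c7.png

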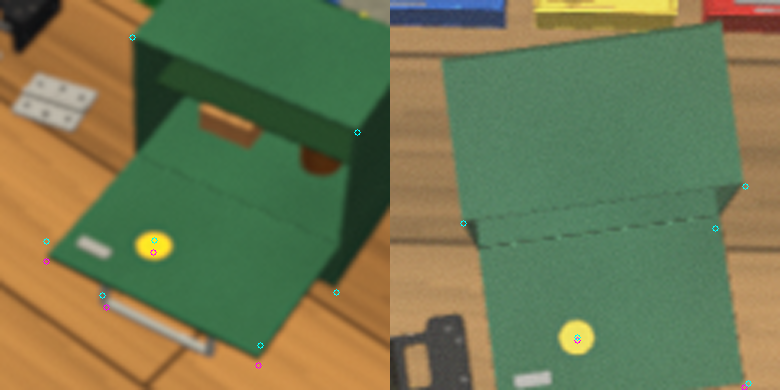

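```bash
python3 -m pendant '[[1,[0,-60,0],[0,0,0]],[1,[0,-60,0],[0,0,0]],[1,[0,-60,30],[0,0,0]],[1,[0,-40,60],[0,0,0]],[1,[0,0,60],[0,0,0]],[1,[0,0,40],[0,0,0]],[1,[0,0,10],[0,0,0]],[1,[0,0,3],[0,0,0]]]'
python3 -m pendant '[[1,[0,0,3],[0,0,0]],[1,[0,0,0],[0,0,0]],[1,[0,0,0],[0,0,0]]]'
python3 -m pendant '[[1,[0,0,3],[0,0,0]],[1,[0,0,0],[0,0,0]],[1,[0,0,0],[0,0,0]]]'
python3 -c "
from h import *
k=tri((326.9,215.2),(336.5,187)); print(k.x,k.fun)
print([ (f,door(p0,f,[0,.035,.1]).round(4)) for f in (1.4,1.48,1.57)])
goto([0,0,0])"
```

```text
clock: 11.72
tool_pos: [0.5092, -0.0193, 0.0527]
eef_rot: [-0.076, 0.997, -0.0, 0.0]
contact_force: [0.8, 0.9, 0.1]
opening: 0.005
finger_force: 0.0
clock: 12.1
tool_pos: [0.5098, -0.0182, 0.0502]
eef_rot: [-0.077, 0.997, 0.0, 0.001]
contact_force: [0.9, -0.4, 0.3]
opening: 0.005
finger_force: 0.2
clock: 12.48
tool_pos: [0.5097, -0.0182, 0.0471]
eef_rot: [-0.077, 0.997, -0.0, 0.001]
contact_force: [-0.4, -1.2, 7.4]
opening: 0.004
finger_force: 3.8
[0.52874174 0.0231749  0.0755322 ] [ 0.0257629  -0.0022354  -0.0171141   0.01592389]
[(1.4, array([[0.5276, 0.0215, 0.087 ]])), (1.48, array([[0.5265, 0.0213, 0.0791]])), (1.57, array([[0.5261, 0.0213, 0.0701]]))]
shift mm [501.   96.   46.3] yaw y-axis 98.81 z [ 0.002 -0.    -1.   ] pos [ 0.5097 -0.0182  0.0471] F [0.44 0.26 8.05] t 12.575
```

```bash
python3 -m pendant '[[1,[0,0,2],[0,0,0]],[1,[0,0,0],[0,0,0]],[1,[0,0,0],[0,0,0]]]'
python3 -c "
from h import *
print(r.pinch_z)
a=C['side'][2]; b=C['top'][2]
for n in C:
  im=C[n][2][...,::-1].copy(); import cv2
  m=cv2.inRange(cv2.cvtColor(im,cv2.COLOR_BGR2HSV),(22,150,120),(34,255,255)); N,_,st,ce=cv2.connectedComponentsWithStats(m); print(n,[(st[i,4],ce[i].round(1)) for i in range(1,N) if st[i,4]>5])
cv2.imwrite('pics/c8.png',cv2.resize(C['side'][2][150:260,270:410,::-1],None,fx=5.5,fy=5.4,interpolation=cv2.INTER_CUBIC))"
```

```text
clock: 12.95
tool_pos: [0.5097, -0.0182, 0.047]
eef_rot: [-0.077, 0.997, -0.0, 0.001]
contact_force: [-4.9, -0.1, 27.5]
opening: 0.004
finger_force: 13.7
0.0187
side [(np.int32(328), array([413. , 168.7])), (np.int32(11), array([324.6, 218.9]))]
top [(np.int32(31), array([333.1,  46.6])), (np.int32(18), array([350.8,  47.6])), (np.int32(1068), array([348.8,  65.8])), (np.int32(6), array([330.7,  81.7])), (np.int32(8), array([339.4,  81.2]))]
```

View pics/c8.png

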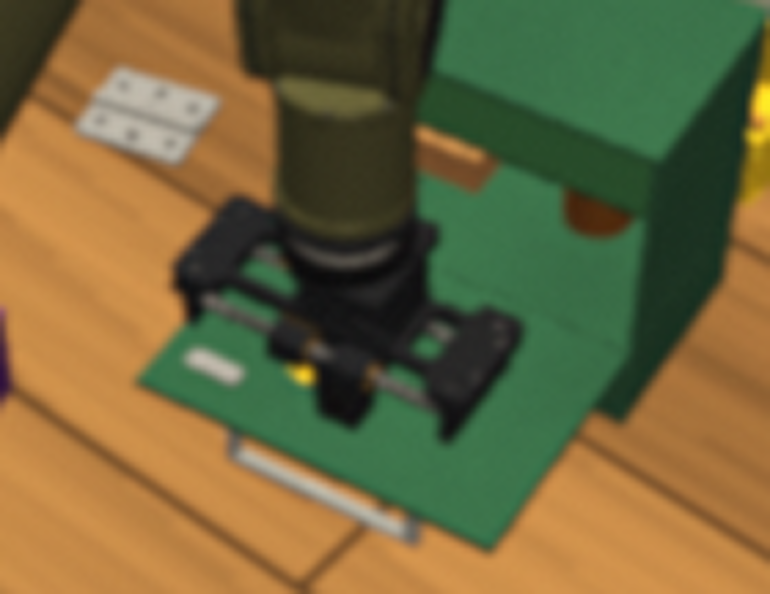

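The hard stop at 27 N shows the door is fully down. Next I'll retreat toward the gauge.

```bash
python3 -m pendant '[[1,[0,0,-50],[0,0,0]],[1,[0,0,-60],[0,0,0]],[1,[0,0,-60],[0,0,3]],[-0.14,[0,60,-30],[0,0,4.4]],[-0.14,[0,60,0],[0,0,0]],[-0.14,[0,60,0],[0,0,0]],[-0.14,[0,60,0],[0,0,0]],[-0.14,[0,60,0],[0,0,0]]]'
python3 -c "
from h import *
import cv2
goto([.4455,.354,.2])
uv={}
for n in C:
  im=C[n][2][...,::-1].copy(); m=cv2.inRange(cv2.cvtColor(im,cv2.COLOR_BGR2HSV),(22,150,120),(34,255,255)); N,_,st,ce=cv2.connectedComponentsWithStats(m)
  q=[(st[i,4],ce[i].round(2).tolist()) for i in range(1,N) if st[i,4]>15]; print(n,q)
  c=[b for a,b in q if 40<a<100]
  if c: uv[n]=c[0]; print(back(n,c[0],.07))
if len(uv)==2:
  k=tri(uv['side'],uv['top']); print(k.x,k.fun)
"
```

```text
clock: 14.05
tool_pos: [0.497, 0.279, 0.2422]
eef_rot: [-0.012, 1.0, -0.0, -0.0]
contact_force: [0.1, -0.2, 0.5]
opening: 0.547
finger_force: 0.0
shift mm [46.7 68.5 43. ] yaw y-axis 92.08 z [-0.001  0.007 -1.   ] pos [0.4947 0.287  0.2425] F [-0.19 -0.17  0.6 ] t 14.15
side [(np.int32(17), [322.59, 126.24]), (np.int32(326), [413.01, 168.75]), (np.int32(78), [326.99, 216.38])]
[0.52860189 0.02282326 0.07      ]
top [(np.int32(1122), [347.95, 65.1])]
```

```bash
python3 -m pendant '[[-0.14,[24,34,0],[0,0,0]],[-0.14,[23,34,0],[0,0,0.7]],[-0.14,[0,0,20],[0,0,0]],[-0.14,[0,0,20],[0,0,0]],[-0.14,[0,0,0],[0,0,0]],[-0.14,[0,0,0],[0,0,0]]]'
python3 -c "
from h import *
goto([.4455,.354,.08])"
```

```text
clock: 14.9
tool_pos: [0.4491, 0.3441, 0.2029]
eef_rot: [-0.006, 1.0, 0.0, 0.0]
contact_force: [0.1, 0.0, 0.9]
opening: 0.568
finger_force: 0.0
shift mm [  3.8   9.6 123.2] yaw y-axis 90.69 z [ 0.001  0.001 -1.   ] pos [0.4493 0.3443 0.2032] F [ 0.67 -0.59  0.31] t 15.0
```

```bash
python3 -m pendant '[[-0.14,[4,10,10],[0,0,-0.7]],[-0.14,[0,0,30],[0,0,0]],[-0.14,[0,0,30],[0,0,0]],[-0.14,[0,0,25],[0,0,0]],[-0.14,[0,0,0],[0,0,0]],[-0.14,[0,0,0],[0,0,0]]]'
python3 -c "
from h import *
import cv2
goto([.4455,.354,.08])
for n in C:
  hsv=cv2.cvtColor(C[n][2],cv2.COLOR_RGB2HSV); m=cv2.inRange(hsv,(4,170,90),(14,255,255)); N,_,st,ce=cv2.connectedComponentsWithStats(m)
  print(n,[(st[i].tolist(),ce[i].round(1).tolist()) for i in range(1,N) if st[i,4]>8], 'gauge top',proj(n,[.4455,.354,.13]),'bottom',proj(n,[.4455,.354,.075]))
"
```

```text
clock: 15.75
tool_pos: [0.4448, 0.355, 0.108]
eef_rot: [-0.013, 1.0, 0.001, 0.0]
contact_force: [-0.2, 0.9, 0.0]
opening: 0.57
finger_force: 0.0
shift mm [-0.3 -1.  28.5] yaw y-axis 91.42 z [ 0.002  0.002 -1.   ] pos [0.4452 0.3549 0.1085] F [-0.29 -0.03 -0.24] t 15.85
side [([0, 0, 52, 38, 1325], [27.1, 16.6]), ([108, 0, 42, 30, 636], [130.7, 10.6]), ([154, 0, 18, 58, 484], [164.2, 18.8]), ([192, 0, 19, 2, 25], [202.0, 0.2]), ([215, 0, 425, 166, 35613], [475.2, 53.2]), ([609, 0, 31, 10, 166], [628.5, 2.9]), ([621, 13, 19, 41, 417], [633.1, 37.3]), ([129, 46, 42, 56, 1146], [149.6, 71.3]), ([52, 64, 73, 47, 1188], [89.6, 87.5]), ([254, 82, 21, 35, 481], [264.3, 102.8]), ([154, 120, 17, 14, 77], [162.2, 126.4]), ([0, 135, 6, 11, 41], [1.7, 140.6]), ([229, 166, 12, 18, 114], [234.3, 175.2]), ([412, 170, 53, 43, 192], [434.9, 196.4]), ([206, 229, 14, 19, 48], [214.4, 240.8]), ([447, 273, 18, 16, 214], [455.9, 280.7])] gauge top [[234.4830203  169.68884005]] bottom [[236.85218699 181.10375908]]
top [] gauge top [[215.99990193 212.78658378]] bottom [[221.03126042 213.019015  ]]
```

```bash
python3 -m pendant '[[-0.14,[0,-1,12],[0,0,0]],[-0.14,[0,0,10],[0,0,0]],[-0.14,[0,0,8],[0,0,0]],[-0.14,[0,0,0],[0,0,0]],[-0.14,[0,0,0],[0,0,0]]]'
python3 -c "
from h import *
import cv2
goto([.4455,.354,.08])
hsv=cv2.cvtColor(C['side'][2],cv2.COLOR_RGB2HSV); m=cv2.inRange(hsv,(4,170,90),(14,255,255))[160:190,220:250]
g=C['side'][2].max(2)[150:190,216:260]
for row,mm in zip(g,np.vstack([np.zeros((10,30),int),m])): print(' '.join('%3d'%v for v in row[::2]))
"
```

```text
clock: 16.48
tool_pos: [0.4448, 0.3532, 0.0774]
eef_rot: [-0.012, 1.0, 0.0, 0.0]
contact_force: [1.3, 0.3, -0.1]
opening: 0.569
finger_force: 0.0
shift mm [-0.6  0.7 -2.4] yaw y-axis 91.4 z [ 0.  0. -1.] pos [0.4449 0.3533 0.0776] F [-0.09  0.07 -0.53] t 16.575
 34  33  28  18  26  31  36  37  33  23  18  18  16  90 187 167 134 139 157 152 148 164
 30  37  33  19  23  33  40  38  26  19  18  19  17  77 182 187 159 131 146 155 163 176
 29  33  32  20  19  24  34  32  20  18  18  18  17  53 165 191 183 151 131 144 167 179
 35  28  29  20  19  19  24  24  19  19  18  18  18  30 142 185 190 177 143 130 154 181
 39  30  24  19  19  19  19  21  19  19  19  18  16  20 110 175 186 189 173 138 134 169
 41  34  23  18  21  19  17  22  19  17  17  20  19  22  70 150 178 188 187 164 130 143
 40  40  41  24  19  20  20  21  18  20  18  19  21  27  39 101 155 170 170 168 155 131
 36  59  67  37  17  19  20  25  20  17  18  21  29  32  28  50 103 124 108 128 165 150
 29  82  88  56  20  20  20  23  26  18  18  22  31  27  51  42  51  67  49  67 136 167
 23  88  90  76  33  17  20  22  25  21  20  2
[... 1981 characters left out ...]
  16  28  24  25  25  26  24  43  88 129 101  33  24  25  25  24  18  24 158 187 181
  9  35  52  24  24  25  25  25  25  57 109  79  30  24  25  23  20  13  19 150 188 183
 14  70  76  19  24  25  26  25  24  32  63  43  26  25  23  24  16  12  15 132 187 186
 37 124 106  22  17  25  26  25  25  23  28  26  24  25  24  19  13  10  13 114 185 186
 79 172 149  36  11  20  26  26  25  24  24  24  25  24  21  16  10  10  10 106 187 187
126 192 176  54  11  15  22  24  26  25  24  25  26  23  18  13  12  12  10  98 190 188
168 194 184  67   9  13  16  23  26  25  26  26  24  19  14   9   9  14  10  93 193 190
190 194 185  84  12  12  13  18  25  26  26  26  24  16  11  11  12  13  11  85 192 194
```

```bash
python3 -m pendant '[[1,[0,0,0],[0,0,0]],[1,[0,0,0],[0,0,0]],[1,[0,0,0],[0,0,0]],[1,[0,0,0],[0,0,0]],[1,[0,0,0],[0,0,0]],[1,[0,0,0],[0,0,0]]]' 25
```

```text
clock: 17.32
tool_pos: [0.4448, 0.3534, 0.0775]
eef_rot: [-0.012, 1.0, 0.0, 0.0]
contact_force: [0.1, 1.1, 0.5]
opening: 0.271
finger_force: 24.5
```

```bash
python3 -m pendant '[[1,[0,0,-15],[0,0,0]],[1,[0,0,-25],[0,0,0]],[1,[0,0,-35],[0,0,0]],[1,[0,0,-40],[0,0,0]],[1,[0,0,-20],[0,0,0]],[1,[0,0,0],[0,0,0]],[1,[0,0,0],[0,0,0]]]'
python3 -c "
from h import *
goto([.5275,.022,.20])"
```

```text
clock: 18.2
tool_pos: [0.4441, 0.3523, 0.2117]
eef_rot: [-0.012, 1.0, -0.001, -0.001]
contact_force: [0.6, 0.6, -2.1]
opening: 0.27
finger_force: 24.5
shift mm [ -75.4 -332.3   11.7] yaw y-axis 91.42 z [-0.002 -0.002 -1.   ] pos [0.444  0.3523 0.2112] F [-0.58  0.03 -1.49] t 18.3
```

```bash
python3 -m pendant '[[1,[-6,-25,0],[0,0,0]],[1,[-10,-44,0],[0,0,0]],[1,[-11,-50,0],[0,0,0]],[1,[-12,-50,0],[0,0,0]],[1,[-12,-50,0],[0,0,0]],[1,[-11,-50,0],[0,0,0]],[1,[-9,-40,0],[0,0,0]],[1,[-4,-23,0],[0,0,0]]]'
python3 -m pendant '[[1,[0,0,0],[0,0,0]],[1,[0,0,0],[0,0,0]],[1,[0,0,20],[0,0,0]],[1,[0,0,20],[0,0,0]],[1,[0,0,0],[0,0,0]],[1,[0,0,0],[0,0,0]]]'
cat > m.py <<'E'
from h import *
import cv2
goto([.5275,.022,.1315])
g=np.r_[r.get_state()["tool_pos"]]-[0,0,.0525]
for n in C:
  hsv=cv2.cvtColor(C[n][2],cv2.COLOR_RGB2HSV)
  for nm,lo,hi in(("yel",(22,150,120),(34,255,255)),("ora",(4,190,70),(13,255,255))):
    m=cv2.inRange(hsv,lo,hi); N,_,st,ce=cv2.connectedComponentsWithStats(m)
    print(n,nm,[(st[i].tolist(),ce[i].round(1).tolist()) for i in range(1,N) if st[i,4]>4 and 290<ce[i][0]<370 and 140<ce[i][1]<260])
  print(n,"spot",proj(n,[.5275,.022,.07]).round(1),"tip,ori,grip lo,hi",proj(n,g+np.array([[0,0,-.014],[0,0,0],[0,0,.05],[0,0,.105]])).round(1).tolist())
E
python3 m.py
```

```text
clock: 19.3
tool_pos: [0.5275, 0.0199, 0.2113]
eef_rot: [-0.011, 1.0, -0.001, -0.001]
contact_force: [-0.4, 0.6, -1.9]
opening: 0.271
finger_force: 24.5
clock: 20.05
tool_pos: [0.5281, 0.0243, 0.1729]
eef_rot: [-0.013, 1.0, 0.0, 0.0]
contact_force: [0.2, -1.0, -1.7]
opening: 0.273
finger_force: 24.5
shift mm [ 1.  -1.7 41.7] yaw y-axis 91.45 z [ 0.002  0.001 -1.   ] pos [0.5284 0.0237 0.1732] F [ 0.55 -0.78 -2.48] t 20.15
side yel [([322, 212, 11, 9, 78], [327.0, 216.4])]
side ora [([320, 181, 9, 16, 90], [324.2, 188.8])]
side spot [[327.  216.7]] tip,ori,grip lo,hi [[326.7, 208.9], [326.6, 206.0], [326.5, 195.3], [326.4, 182.9]]
top yel []
top ora []
top spot [[336.9 187.6]] tip,ori,grip lo,hi [[336.3, 186.4], [336.3, 186.0], [336.4, 184.7], [336.5, 183.1]]
```

```bash
python3 -m pendant '[[1,[1,-2,10],[0,0,0]],[1,[0,0,10],[0,0,0]],[1,[0,0,8],[0,0,0]],[1,[0,0,4],[0,0,0]],[1,[0,0,0],[0,0,0]],[1,[0,0,0],[0,0,0]]]'
python3 -c "
from plant import r,cams
import numpy as np
L=[]
for i in range(6): L.append(r.get_state()['contact_force'][2]); cams.snapshot('side')
print(np.round(L,2),r.get_state()['tool_pos'])"
python3 -m pendant '[[1,[0,0,2],[0,0,0]],[1,[0,0,2],[0,0,0]],[1,[0,0,2],[0,0,0]],[1,[0,0,2],[0,0,0]],[1,[0,0,2],[0,0,0]],[1,[0,0,0],[0,0,0]]]'
cat > f.py <<'E'
from plant import r,cams
import numpy as np
L=[];P=[]
for i in range(8): s=r.get_state(); L.append(s['contact_force']); P.append(s['tool_pos']); cams.snapshot('side')
print(np.mean(L,0).round(2),np.std(L,0).round(2),np.mean(P,0).round(4),s['opening'],s['finger_force'],s['clock'])
E
python3 f.py
```

```text
clock: 20.9
tool_pos: [0.5271, 0.0211, 0.1405]
eef_rot: [-0.012, 1.0, 0.0, 0.0]
contact_force: [0.4, -0.3, -1.9]
opening: 0.272
finger_force: 24.5
[-1.87 -1.33 -1.28 -1.08 -1.3  -1.14] [0.52696913 0.02104795 0.14052739]
clock: 21.95
tool_pos: [0.527, 0.0211, 0.1304]
eef_rot: [-0.012, 1.0, 0.0, 0.0]
contact_force: [-0.2, 0.6, 1.7]
opening: 0.27
finger_force: 24.5
[-0.06 -0.12  2.06] [0.48 0.38 0.3 ] [0.527  0.0211 0.1305] 0.2730124010190643 24.46917122466317 22.3
```

```bash
python3 m.py; python3 -m pendant '[[1,[0,0,0],[0,0,0]],[1,[0,0,0],[0,0,0]],[1,[0,0,0],[0,0,0]],[1,[0,0,0],[0,0,0]]]'
```

```text
shift mm [-0.6  0.9 -1.1] yaw y-axis 91.41 z [ 0.  0. -1.] pos [0.5269 0.0211 0.1304] F [-0.16 -0.14  1.73] t 22.45
side yel [([322, 214, 11, 7, 58], [327.1, 217.3])]
side ora [([321, 191, 9, 16, 83], [324.9, 198.8])]
side spot [[327.  216.7]] tip,ori,grip lo,hi [[327.1, 218.2], [327.1, 215.4], [327.0, 205.1], [326.9, 193.3]]
top yel []
top ora []
top spot [[336.9 187.6]] tip,ori,grip lo,hi [[337.2, 187.9], [337.2, 187.6], [337.3, 186.4], [337.4, 184.9]]
clock: 22.95
tool_pos: [0.5269, 0.021, 0.1304]
eef_rot: [-0.012, 1.0, 0.0, 0.0]
contact_force: [0.0, 0.3, 2.0]
opening: 0.273
finger_force: 24.5
```

```bash
python3 -c "
from plant import r
print(r.finish_job())"
```

```text
the job is handed in; nothing more can be done
None
```

I handed the job in with the door fully down against its stop and the gauge held upright on the yellow spot, its tip pressing with about 3.4 N (roughly 6 mm of spring travel); no verdict came back, and I didn't re-measure the loose hardware at the end.

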